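# Square up the manifold block and put it in its tray nest

## Task

Square up the long two-port aluminium block on the bench in the corner of the two low steel fences: its long side flush along the longer fence and its end against the shorter one. Then pick it up and lower it gently, not dropping it, flat into the long nest of the wooden tray, lying lengthwise in it, and let go. Leave the short one-port block where it is.

Things in the scene. Friction and masses are not known exactly. Their poses are not given: they have to be found in the camera images.
- block: the long manifold block to move: plain aluminium, 84 mm long (its x), 46 mm wide (its y), 45 mm high (its z), about 0.45 kg, with two dark ports on top; lies flat on the bench inside the L, clear of both fences, skewed by up to 26 degrees from the longer one; slides under roughly 3 to 12 N. Origin: centre of its underside.
- fence: fixed L of two steel bars, 20 mm wide, 12 mm high. Origin: inside corner, at bench level. Longer fence: 160 mm from the corner along -y, inner face the plane x = 0, bar beyond at +x. Shorter fence: 110 mm along -x, inner face y = 0, bar beyond at +y. Work area: x < 0, y < 0. The squared block has its length along y and its centre at x = -23, y = -42 mm; it can be gripped across its width above the bars.
- nest (a point): centre of the floor of the long nest in the pale wooden tray, fixed to the bench. Nest: 110 mm long (y of this frame), 72 mm wide (x); floor 10 mm above the bench; 6 mm thick walls stand 12 mm above the floor. Two square pockets, too small for the block, lie on its +x side; a brass union 36 mm high stands in one.
- short_block: a bystander: aluminium block 46 x 46 mm, 45 mm high, with one port on top, lying outside the L, beyond the shorter fence; to be left alone. Origin: centre of its underside.
Mind the look-alikes: they are no part of the job. Leave any pink or purple look-alike of the block alone. Of the things that look like the fence, the larger one is meant.

How it is judged:
On the way:
1. the long block lies flat on the bench, squared in the corner: within 10 mm of touching each fence and its length within 10 degrees of the longer fence (x of block in the frame of fence between -0.033 and -0.013 m and y of block in the frame of fence between -0.052 and -0.032 m and z of block in the frame of fence below 0.004 m and angle between the x axis of block and the y axis of fence, either way round below 0.175 rad and angle between block's own z axis and vertical below 0.1 rad), for 0.2 s.
At the end, for the whole second after the job is handed in: the long block rests upright and flat on the floor of the long nest (within 5 mm of floor height), its centre within 20 mm of the nest's centre, its length within 14 degrees of the nest's, released and at rest; the short block is within 25 mm of where it began (horizontal distance between block and nest below 0.02 m and z of block in the frame of nest between -0.005 and 0.005 m and angle between the x axis of block and the y axis of nest, either way round below 0.25 rad and angle between block's own z axis and vertical below 0.1 rad and linear speed of block below 0.02 m/s and distance of short_block from where it was at the start of the episode below 0.025 m); the robot touches nothing.
It fails at once if the short block is moved by more than 25 mm (distance of short_block from where it was at the start of the episode above 0.025 m).
It fails at once if the block is dropped or slammed into the nest: faster than 0.5 m/s when its underside is less than 20 mm above the nest floor (horizontal distance between block and nest below 0.06 m and z of block in the frame of nest below 0.02 m and linear speed of block above 0.5 m/s).
It also fails if it takes over 64 s, if anything falls off the work surface, if the arm or the gripper's body presses on something with over 40 N, if the wrist force passes 120 N, or if a joint passes its speed limit or range.

## Robot

A 6-joint arm with a two-finger parallel gripper is mounted at the origin on the work surface. World frame = base frame: x ahead of the robot, y to its left, z up, the work surface at z = 0. Lengths are in m, angles in rad, forces in N, time in s.
With the tool pointing down it reaches from about 0.375 to 0.975 m from the base axis. Payload 3.8 kg.
Tool frame: the origin (TCP) lies at the very end of the fingers, on their centre line; the grasp point (between the pads) lies 19 mm behind it; z points along the fingers, y is the line along which they close (so a half turn about z gives the same grasp; the last joint's range is limited). The gripper opens to 85 mm and grips with 20 to 120 N. Pads are 22 mm wide; open, the fingers measure 114 mm over their backs; the gripper's body (76 mm by 85 mm) begins 54 mm behind the grasp point. The pads swing forward as they close: fully open they stand 13 mm farther back than shut.
Start: joints at [1.079, 0.264, 1.604, -0, 1.274, -0.037], TCP at [0.297, 0.606, 0.231] pointing down, gripper open.
Joint ranges: [-2.63, 2.63], [-0.94, 2.18], [0.31, 2.57], [-1.31, 4.45], [0, 2.66], [-2.55, 2.55]. Speed limits (rad/s): [2.57, 2.57, 3.14, 3.14, 3.14, 3.14].

## Interface

Orientations are given as a rotation vector (axis times angle).
In Python, from workcell import read_state, read_camera, calibration, finish_job gives the robot as it stands.
- The arm moves only by the tool step_arm, never from a script. Its argument "commands" is a list of rows, each an object of numbers: "fingers": the gripper's target within -1 to 1 (shut at 1, half-way at 0, fully open at -1); "dx", "dy", "dz": the shift along the tool's x, y, z in m; "roll": the turn about the tool's z in degrees. In form: [{"fingers": .., "dx": .., "dy": .., "dz": .., "roll": ..}, ...]. A call has 1 to 8 rows; each row is the pose to reach, as a shift and turn from the pose commanded when the call began, along the tool's axes at that moment; what a row does not reach only later rows make up. A row lasts 1/8 s, in which the tool goes at most 62.5 mm and 10.7 degrees, less where a joint would pass 70% of its speed; a pose out of reach is approached as far as the arm can. A call with a gripper value outside its range is refused whole. The fingers move at their own pace and stop on an object; "squeeze" is the grip in N (left out, the last holds). Time passes only in rows, so rows that repeat a pose let the fingers close. It gives the time, the measured TCP pose, the force, the opening and the grip force at its end, in the units of the state.
- read_state(): the state, without advancing time (a new reading comes with each control period).
- read_camera(name): name is "side" or "top" or "wrist"; returns (picture, depth): 420x560x3 uint8, blue, green, red; 420x560 float32, m along the optical axis (not along the pixel's ray), 0 where there is no reading.
- calibration(name): a dict with "intrinsics" (3x3 intrinsics, pixels), "world_to_cam" (4x4, takes a point from world to camera coordinates). Camera axes: x right, y up, looking along -z (the intrinsics and any distortion apply to the point x, -y, -z); pixel columns grow to the right and rows downward; lengths in m; the calibration is good to about 2 mm. A picture is of the moment at which its call begins: read the wrist's pose just before it. calibration takes no time and is no camera call; for the wrist camera it gives the pose at the moment of the call.
- finish_job(): hands the job in; it is judged then, once.
The state is a dict: "time": time; "q": joint angles; "joint_vel": joint speeds; "joint_torque": joint torques, N m; "tool_pos": TCP position; "tcp_rot": TCP orientation; "wrist_force": force on the tool from outside, world axes, zero at the start; "torque": the same for the moment, N m; "width": opening from 0.0 (shut) to 1.0 (fully open); "grip_force": force on a finger pad.
Only numpy, scipy, OpenCV 4.12 (cv2) and the standard library are available. Lean on these libraries where they do the work, as an engineer would, in place of code of your own. Each camera call takes 0.05 s, during which the arm holds its last target. There are 200 camera calls.

## Working session

There is one attempt and no reset: what is moved stays moved. The work goes in short steps, Python scripts to look and compute and a tool call to move; the robot and the scene stay as the last step left them, time stands still between calls to the robot, and variables do not carry over. Pictures are saved under pics/ and viewed, at most 10 in all, crops included, and the job is handed in when it is done.

Besides the shell and the picture viewer there is one more tool, called after ">>>" as name(argument=value, ...) on one line, values as JSON. step_arm: Moves the arm, as the interface text tells. Its arguments: {"type":"object","properties":{"commands":{"type":"array","items":{"type":"object","properties":{"fingers":{"type":"number"},"dx":{"type":"number"},"dy":{"type":"number"},"dz":{"type":"number"},"roll":{"type":"number"}}}},"squeeze":{"type":"number"}},"required":["commands"]}

```bash
mkdir -p pics; cat > h.py <<'E'
import numpy as np, cv2
from workcell import *
def ray(name,uv,z,cal=None):
    c=cal or calibration(name); K=np.array(c["intrinsics"]); T=np.array(c["world_to_cam"])
    R=T[:3,:3]; o=-R.T@T[:3,3]
    uv=np.atleast_2d(np.array(uv,float)); d=np.c_[(uv[:,0]-K[0,2])/K[0,0],-(uv[:,1]-K[1,2])/K[1,1],-np.ones(len(uv))]@R
    return o+d*((z-o[2])/d[:,2])[:,None]
def cloud(name,depth,cal=None):
    c=cal or calibration(name); K=np.array(c["intrinsics"]); T=np.array(c["world_to_cam"])
    v,u=np.mgrid[:depth.shape[0],:depth.shape[1]]
    p=np.stack([(u-K[0,2])/K[0,0]*depth,-(v-K[1,2])/K[1,1]*depth,-depth],-1)
    return (p-T[:3,3])@T[:3,:3]
E
python3 - <<'E'
from h import *
np.set_printoptions(precision=3,suppress=True)
s=read_state(); print(s); print({k:v for k,v in calibration("top").items()})
for n in("top","side"):
    p,d=read_camera(n); cv2.imwrite(f"pics/{n}0.png",p); np.save(f"{n}0.npy",d)
E
```

```text
{'time': 0.0, 'q': array([ 1.079,  0.265,  1.605,  0.   ,  1.274, -0.037]), 'joint_vel': array([-0.   , -0.001,  0.   , -0.   , -0.001, -0.   ]), 'joint_torque': array([  0.001, -51.512, -36.731,   0.   ,   0.013,   0.   ]), 'tool_pos': array([0.296, 0.606, 0.23 ]), 'tcp_rot': array([-0.708, -3.06 ,  0.003]), 'wrist_force': array([-0.554, -0.123, -0.524]), 'torque': array([ 0.01 ,  0.02 , -0.031]), 'grip_force': 0.0, 'width': 1.0003958865802207}
{'intrinsics': array([[386.858,   0.   , 283.596],
       [  0.   , 386.858, 213.142],
       [  0.   ,   0.   ,   1.   ]]), 'world_to_cam': array([[ 0.003, -1.   ,  0.007, -0.034],
       [ 0.987,  0.004,  0.163, -0.515],
       [-0.163,  0.006,  0.987, -0.894],
       [ 0.   ,  0.   ,  0.   ,  1.   ]])}
```

View pics/top0.png

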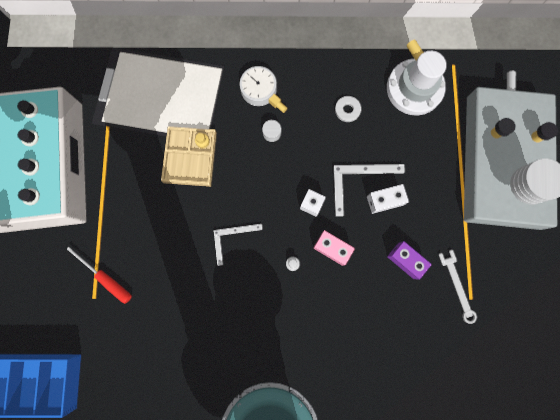

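View pics/side0.png

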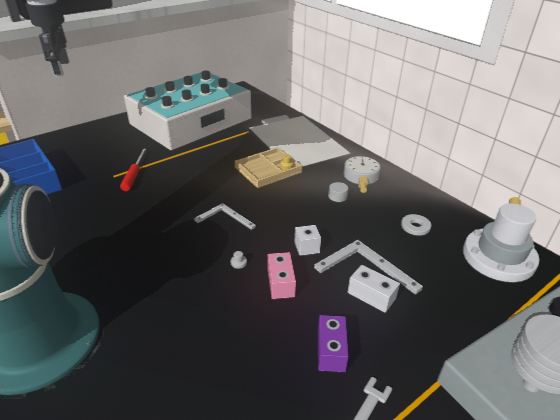

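The top view shows the large fence with its corner at about (338,168), the long arm to the right and the short arm down. The long block is at (388,199), the short block at (313,203), and the tray at (189,155) with its nest in the lower half. The small fence at (217,232) is a decoy, and the side view agrees with all of this.

```bash
python3 - <<'E'
from h import *
np.set_printoptions(precision=4,suppress=True)
p=cv2.imread("pics/top0.png"); d=np.load("top0.npy"); P=cloud("top",d)
hsv=cv2.cvtColor(p,cv2.COLOR_BGR2HSV)
m=((hsv[...,2]>110)&(hsv[...,1]<50)).astype(np.uint8)
cs,_=cv2.findContours(m,cv2.RETR_EXTERNAL,cv2.CHAIN_APPROX_NONE)
for nm,pt,z in(("block",(388,210),.045),("short",(313,212),.045),("fence",(338,180),.012)):
    c=max(cs,key=lambda c:cv2.pointPolygonTest(c,pt,True)); w=ray("top",c[:,0],z)
    msk=cv2.drawContours(np.zeros_like(m),[c],-1,1,-1)>0
    print(nm,len(c),"depth z pct",np.percentile(P[msk][:,2],[5,50,95]))
    if nm!="fence": 
        t=P[msk&(P[...,2]>.037)]; print("from depth",cv2.minAreaRect(t[:,:2].astype(np.float32)*1000))
        print(cv2.minAreaRect(w[:,:2].astype(np.float32)*1000))
    else:
        h=cv2.approxPolyDP(c,4,True)[:,0]; print(h.tolist()); print(ray("top",h,.012)[:,:2])
# tray
m=((hsv[...,0]>10)&(hsv[...,0]<30)&(hsv[...,1]>50)&(hsv[...,2]>70)).astype(np.uint8)
m=cv2.morphologyEx(m,cv2.MORPH_OPEN,np.ones((5,5)))
cs,_=cv2.findContours(m,cv2.RETR_EXTERNAL,cv2.CHAIN_APPROX_NONE); c=max(cs,key=cv2.contourArea)
r=cv2.minAreaRect(c); print(cv2.boxPoints(r)); h=cv2.approxPolyDP(c,4,True)[:,0]; print(h.tolist()); print(ray("top",h,.022)[:,:2])
a=cv2.resize(p[110:200,150:230],None,fx=5,fy=5,interpolation=cv2.INTER_CUBIC);b=cv2.resize(p[150:220,300:420][:, :],None,fx=3.3,fy=6.43,interpolation=cv2.INTER_CUBIC)
cv2.imwrite("pics/c.png",np.hstack([a,cv2.resize(b,(396,450))]))
E
```

```text
block 107 depth z pct [0.0029 0.0449 0.0481]
from depth ((483.1146240234375, -168.25604248046875), (63.10611343383789, 368.2053527832031), 30.584932327270508)
((551.8797607421875, -284.2054443359375), (52.112030029296875, 95.83841705322266), 15.200957298278809)
short 71 depth z pct [0.0015 0.0448 0.0478]
from depth ((464.869873046875, -64.98800659179688), (45.58871841430664, 218.96316528320312), 64.63899993896484)
((540.836669921875, -101.31912994384766), (47.57697677612305, 55.56589889526367), 65.40835571289062)
fence 238 depth z pct [0.0005 0.012  0.0153]
[[404, 165], [334, 165], [336, 216], [343, 215], [343, 173], [403, 173]]
[[ 0.6458 -0.3394]
 [ 0.6448 -0.1602]
 [ 0.5129 -0.1628]
 [ 0.5155 -0.1804]
 [ 0.6239 -0.1827]
 [ 0.6247 -0.3359]]
[[160.3197 182.4836]
 [165.582  124.5984]
 [216.4344 129.2213]
 [211.1721 187.1066]]
[[168, 127], [161, 180], [210, 186], [215, 130]]
[[0.7404 0.2653]
 [0.6007 0.2755]
 [0.5859 0.1525]
 [0.7331 0.1447]]
```

View pics/c.png

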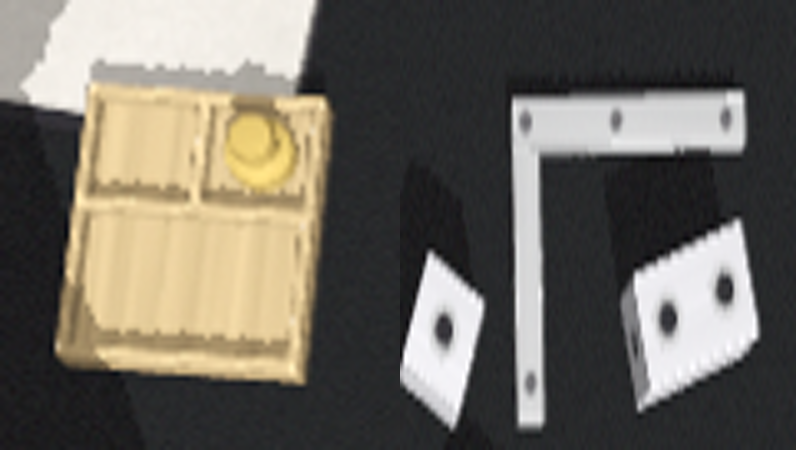

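The block is at about (0.555, -0.285) with its long axis about 17° off -y. The fence corner is near (0.624, -0.182) and is aligned with the world axes. I'll move above the block for a close look.

>>> step_arm(commands=[{"fingers":-1,"dx":-0.623,"dy":-0.687,"dz":0,"roll":47},{"fingers":-1,"dx":-0.623,"dy":-0.687,"dz":0,"roll":47},{"fingers":-1,"dx":-0.623,"dy":-0.687,"dz":0,"roll":47},{"fingers":-1,"dx":-0.623,"dy":-0.687,"dz":0,"roll":47},{"fingers":-1,"dx":-0.623,"dy":-0.687,"dz":0,"roll":47},{"fingers":-1,"dx":-0.623,"dy":-0.687,"dz":0,"roll":47},{"fingers":-1,"dx":-0.623,"dy":-0.687,"dz":0,"roll":47},{"fingers":-1,"dx":-0.623,"dy":-0.687,"dz":0,"roll":47}])

```text
time: 1.1
tool_pos: [0.4355, 0.1242, 0.2311]
tcp_rot: [1.869, 2.525, 0.0]
wrist_force: [1.6, 0.8, -0.7]
width: 1.001
grip_force: 0.0
```

```bash
cat >> h.py <<'E'
from scipy.spatial.transform import Rotation
def to(x,y,z=None,yaw=None):
    "shift in tool axes to world x,y,z and roll to bring tool y to world angle yaw (deg)"
    s=read_state(); R=Rotation.from_rotvec(s["tcp_rot"]).as_matrix()
    t=np.array(s["tool_pos"]); g=np.array([x,y,t[2] if z is None else z])
    a=np.degrees(np.arctan2(R[1,1],R[0,1])); r=None if yaw is None else -((yaw-a+90)%180-90)
    print("t",round(s["time"],2),"tcp",np.round(t,4),"yaw",round(a,2),"tool z",np.round(R[:,2],3),"-> d",np.round(R.T@(g-t),4),"roll",r)
E
python3 -c "
from h import *
to(.555,-.285,.23,17)"
```

```text
t 1.1 tcp [0.4355 0.1242 0.2311] yaw 16.96 tool z [ 0.  0. -1.] -> d [-0.4262 -0.005   0.0011] roll -0.04095085693177225
```

>>> step_arm(commands=[{"fingers":-1,"dx":-0.426,"dy":-0.005,"dz":0,"roll":0},{"fingers":-1,"dx":-0.426,"dy":-0.005,"dz":0,"roll":0},{"fingers":-1,"dx":-0.426,"dy":-0.005,"dz":0,"roll":0},{"fingers":-1,"dx":-0.426,"dy":-0.005,"dz":0,"roll":0},{"fingers":-1,"dx":-0.426,"dy":-0.005,"dz":0,"roll":0},{"fingers":-1,"dx":-0.426,"dy":-0.005,"dz":0,"roll":0},{"fingers":-1,"dx":-0.426,"dy":-0.005,"dz":0,"roll":0},{"fingers":-1,"dx":-0.426,"dy":-0.005,"dz":0,"roll":0}])

```text
time: 2.1
tool_pos: [0.5549, -0.2863, 0.2301]
tcp_rot: [-1.875, -2.52, 0.001]
wrist_force: [-0.1, 0.7, -1.1]
width: 0.999
grip_force: 0.0
```

```bash
python3 - <<'E'
from h import *
c=calibration("wrist"); p,d=read_camera("wrist"); cv2.imwrite("pics/w1.png",p); np.save("w1.npy",d); np.save("w1c.npy",c,allow_pickle=True)
T=np.array(c["world_to_cam"]); print(-T[:3,:3].T@T[:3,3]); to(.555,-.285,.23,17)
E
```

```text
[ 0.53121688 -0.21083255  0.37289859]
t 2.15 tcp [ 0.5545 -0.2842  0.2301] yaw 16.78 tool z [-0.002  0.001 -1.   ] -> d [-0.0009  0.0003  0.0001] roll -0.21676427945477883
```

View pics/w1.png

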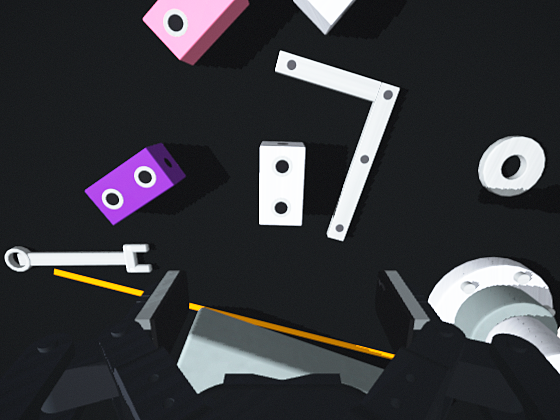

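The wrist view shows the block at (282,185), aligned with the tool, and the fence corner at about (370,103). There is an offset from the fingers, so I'll measure it.

```bash
python3 - <<'E'
from h import *
np.set_printoptions(precision=4,suppress=True)
c=np.load("w1c.npy",allow_pickle=True).item(); p=cv2.imread("pics/w1.png"); d=np.load("w1.npy"); P=cloud("w",d,c)
hsv=cv2.cvtColor(p,cv2.COLOR_BGR2HSV); m=((hsv[...,2]>110)&(hsv[...,1]<40)).astype(np.uint8)
cs,_=cv2.findContours(m,cv2.RETR_EXTERNAL,cv2.CHAIN_APPROX_NONE)
for nm,pt,z in(("block",(265,185),.045),("fence",(372,120),.012)):
    k=max(cs,key=lambda k:cv2.pointPolygonTest(k,pt,True)); h=cv2.approxPolyDP(k,4,True)[:,0]; print(nm); print(np.c_[h,ray("w",h,z,c)[:,:2],P[h[:,1],h[:,0]]])
    if nm=="block":
        r=cv2.minAreaRect(ray("w",k[:,0],z,c)[:,:2].astype(np.float32)*1000);print(r)
        t=P[(cv2.drawContours(np.zeros_like(m),[k],-1,1,-1)>0)]; t=t[(t[:,2]>.04)&(t[:,2]<.05)]; print("depth",t.mean(0),cv2.minAreaRect(t[:,:2].astype(np.float32)*1000))
E
```

```text
block
[[262.     141.       0.5223  -0.2497   0.521   -0.255    0.0002]
 [259.     223.       0.5426  -0.3341   0.5426  -0.3343   0.0444]
 [301.     225.       0.5865  -0.3233   0.5942  -0.3389  -0.0003]
 [305.     147.       0.5649  -0.243    0.5695  -0.2474   0.0003]
 [301.     142.       0.5596  -0.2395   0.5632  -0.2431   0.0032]]
((553.4548950195312, -286.89453125), (46.20098114013672, 88.87036895751953), 15.499089241027832)
depth [ 0.5529 -0.2871  0.0451] ((553.685791015625, -288.9538269042969), (45.89093780517578, 84.02005004882812), 15.547916412353516)
fence
[[280.      50.       0.5144  -0.1616   0.5138  -0.1601   0.0007]
 [275.      71.       0.5151  -0.1818   0.5149  -0.1814   0.0078]
 [372.     101.       0.6211  -0.1804   0.6222  -0.18     0.0077]
 [327.     230.       0.6237  -0.3318   0.6265  -0.3354   0.0012]
 [328.     237.       0.6278  -0.3399   0.6311  -0.3443  -0.0002]
 [343.     240.       0.6464  -0.3384   0.6503  -0.3428  -0.0003]
 [399.      88.       0.6432  -0.1603   0.6434  -0.1602   0.0115]]
```

```bash
python3 -c "
from h import *
to(.5537,-.2885,.011,15.5)"
```

```text
t 2.15 tcp [ 0.5545 -0.2842  0.2301] yaw 16.78 tool z [-0.002  0.001 -1.   ] -> d [-0.0042 -0.0017  0.2191] roll 1.2832357205452212
```

>>> step_arm(commands=[{"fingers":-1,"dx":-0.004,"dy":-0.002,"dz":0.06,"roll":1.3},{"fingers":-1,"dx":-0.004,"dy":-0.002,"dz":0.115,"roll":1.3},{"fingers":-1,"dx":-0.004,"dy":-0.002,"dz":0.165,"roll":1.3},{"fingers":-1,"dx":-0.004,"dy":-0.002,"dz":0.2,"roll":1.3},{"fingers":-1,"dx":-0.004,"dy":-0.002,"dz":0.219,"roll":1.3},{"fingers":-1,"dx":-0.004,"dy":-0.002,"dz":0.219,"roll":1.3}])

```text
time: 2.9
tool_pos: [0.553, -0.2858, 0.0111]
tcp_rot: [-1.895, -2.501, 0.001]
wrist_force: [-0.1, -0.5, 0.9]
width: 1.002
grip_force: 0.0
```

>>> step_arm(commands=[{"fingers":1},{"fingers":1},{"fingers":1},{"fingers":1},{"fingers":1},{"fingers":1},{"fingers":1},{"fingers":1}], squeeze=60)

```text
invalid input
```

```bash
python3 -c "
from h import *
s=read_state();print(s['width'],s['grip_force'],s['wrist_force'])
to(.6002,-.2234,.011,.9)"
```

```text
1.0016542257299395 0.0 [-0.1308112  -0.53552477  0.87269995]
t 2.9 tcp [ 0.553  -0.2858  0.0111] yaw 15.69 tool z [-0.003  0.002 -1.   ] -> d [0.0473 0.0623 0.0001] roll 14.794524163564247
```

>>> step_arm(commands=[{"fingers":1,"dx":0,"dy":0,"dz":0,"roll":0},{"fingers":1,"dx":0,"dy":0,"dz":0,"roll":0},{"fingers":1,"dx":0,"dy":0,"dz":0,"roll":0},{"fingers":1,"dx":0,"dy":0,"dz":0,"roll":0},{"fingers":1,"dx":0,"dy":0,"dz":0,"roll":0},{"fingers":1,"dx":0,"dy":0,"dz":0,"roll":0},{"fingers":1,"dx":0,"dy":0,"dz":0,"roll":0},{"fingers":1,"dx":0,"dy":0,"dz":0,"roll":0}], squeeze=60)

```text
time: 3.9
tool_pos: [0.5557, -0.2882, 0.0146]
tcp_rot: [1.896, 2.5, 0.001]
wrist_force: [-1.0, 0.6, 6.3]
width: 0.526
grip_force: 64.8
```

```bash
python3 -c "
from h import *
s=read_state();print(s['width'],s['grip_force'],s['wrist_force'])
to(.5982,-.2234,.011,.9)"
```

```text
0.5262799842883681 64.82003331184387 [-0.99118492  0.61172639  6.3093856 ]
t 3.9 tcp [ 0.5557 -0.2882  0.0146] yaw 15.64 tool z [ 0.003 -0.002 -1.   ] -> d [0.0509 0.0584 0.0036] roll 14.73668329533038
```

Gripped (45 mm opening, 65 N). Next I'll lift slightly, rotate, and carry the block to just off the corner.

>>> step_arm(commands=[{"fingers":1,"dx":0,"dy":0,"dz":-0.007,"roll":0},{"fingers":1,"dx":0.005,"dy":0.007,"dz":-0.012,"roll":5},{"fingers":1,"dx":0.015,"dy":0.02,"dz":-0.012,"roll":10},{"fingers":1,"dx":0.028,"dy":0.035,"dz":-0.012,"roll":14.7},{"fingers":1,"dx":0.04,"dy":0.048,"dz":-0.012,"roll":14.7},{"fingers":1,"dx":0.047,"dy":0.056,"dz":-0.012,"roll":14.7},{"fingers":1,"dx":0.047,"dy":0.056,"dz":-0.012,"roll":14.7},{"fingers":1,"dx":0.047,"dy":0.056,"dz":-0.012,"roll":14.7}])

```text
time: 4.9
tool_pos: [0.5951, -0.2272, 0.0242]
tcp_rot: [-2.202, -2.24, 0.001]
wrist_force: [-0.8, 0.2, -5.3]
width: 0.525
grip_force: 63.4
```

```bash
python3 - <<'E'
from h import *
c=calibration("wrist"); p,d=read_camera("wrist"); cv2.imwrite("pics/w2.png",p)
q,e=read_camera("top")
s=read_state();print(s['width'],s['grip_force'],s['wrist_force'])
to(.5972,-.2274,.0146,.9)
cv2.imwrite("pics/c2.png",np.hstack([p[:,80:480],cv2.resize(q[140:240,300:395],(399,420),interpolation=cv2.INTER_CUBIC)]))
E
```

```text
0.5270265195332366 63.443530797958374 [ 0.34222088  0.22220158 -6.02144192]
t 5.0 tcp [ 0.595  -0.2274  0.0242] yaw 0.93 tool z [-0. -0. -1.] -> d [-0.0001  0.0022  0.0096] roll 0.030234401123991006
```

View pics/c2.png

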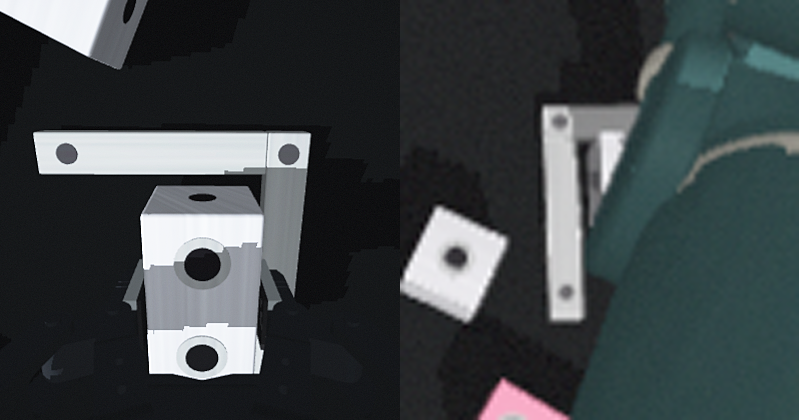

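The wrist view shows the block gripped parallel to the fences, with small gaps to both. I'll lower it and slide it into contact.

>>> step_arm(commands=[{"fingers":1,"dx":0,"dy":0,"dz":0.005,"roll":0},{"fingers":1,"dx":0,"dy":0,"dz":0.0095,"roll":0},{"fingers":1,"dx":0,"dy":0,"dz":0.0105,"roll":0},{"fingers":1,"dx":0,"dy":0,"dz":0.0105,"roll":0},{"fingers":1,"dx":0.002,"dy":0.002,"dz":0.0105,"roll":0},{"fingers":1,"dx":0.003,"dy":0.004,"dz":0.0105,"roll":0},{"fingers":1,"dx":0.003,"dy":0.004,"dz":0.0105,"roll":0}])

```text
time: 5.88
tool_pos: [0.6, -0.2245, 0.0146]
tcp_rot: [2.202, 2.239, -0.0]
wrist_force: [-4.2, -2.4, 5.7]
width: 0.526
grip_force: 64.6
```

```bash
python3 - <<'E'
from h import *
s=read_state();print(s['width'],s['grip_force'],s['wrist_force'],s['torque'])
to(.6002,-.2234,.0146,.9)
E
```

```text
0.525858013294165 64.57876682281494 [-4.23488265 -2.43678599  5.74509289] [-0.49314316  0.59606818 -0.03892939]
t 5.88 tcp [ 0.6    -0.2245  0.0146] yaw 0.96 tool z [ 0.001 -0.001 -1.   ] -> d [ 0.0011  0.0003 -0.    ] roll 0.055160872263954275
```

>>> step_arm(commands=[{"fingers":1,"dx":0.001,"dy":0,"dz":0,"roll":0},{"fingers":1,"dx":0.002,"dy":0.001,"dz":0,"roll":0},{"fingers":1,"dx":0.002,"dy":0.001,"dz":0,"roll":0},{"fingers":1,"dx":0.002,"dy":0.001,"dz":0,"roll":0}])

```text
time: 6.38
tool_pos: [0.6013, -0.2227, 0.0146]
tcp_rot: [2.201, 2.238, 0.001]
wrist_force: [-2.6, -5.1, 4.7]
width: 0.528
grip_force: 64.7
```

```bash
python3 - <<'E'
from h import *
c=calibration("wrist"); p,d=read_camera("wrist"); cv2.imwrite("pics/w3.png",p)
s=read_state();print(s['width'],s['grip_force'],s['wrist_force'],s['torque'])
to(.6002,-.2234,.0146,.9)
E
```

```text
0.5295300169363435 64.70563173294067 [-2.25232154 -4.70835036  5.06837753] [-0.707012    0.44387649  0.01037861]
t 6.42 tcp [ 0.6013 -0.2227  0.0146] yaw 0.95 tool z [ 0.002 -0.001 -1.   ] -> d [-0.0007 -0.0011 -0.    ] roll 0.05355982808939075
```

View pics/w3.png

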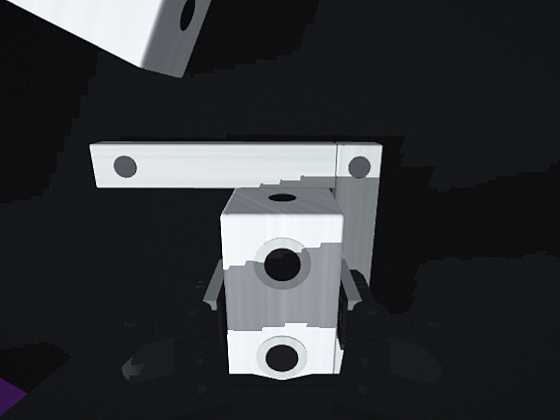

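The block's end edge (row 188) meets the short fence's edge (row 187), and its right side sits at the long fence (column 335). I'll nudge a little more to confirm contact by force.

>>> step_arm(commands=[{"fingers":1,"dx":0.001,"dy":0.001,"dz":0,"roll":0},{"fingers":1,"dx":0.002,"dy":0.002,"dz":0,"roll":0},{"fingers":1,"dx":0.002,"dy":0.002,"dz":0,"roll":0},{"fingers":1,"dx":0.002,"dy":0.002,"dz":0,"roll":0}])

```text
time: 6.92
tool_pos: [0.6024, -0.2213, 0.0146]
tcp_rot: [2.201, 2.239, -0.002]
wrist_force: [-4.9, -7.5, 6.5]
width: 0.536
grip_force: 64.9
```

Contact on both fences is confirmed: reaction forces have risen and the motion has stalled. Next I'll measure the nest from the first top view, using the depth image.

```bash
python3 - <<'E'
from h import *
np.set_printoptions(precision=4,suppress=True)
P=cloud("top",np.load("top0.npy")); m=np.zeros(P.shape[:2],bool); m[152:185,160:218]=1
z=P[...,2]
f=(m&(z>.005)&(z<.015)).astype(np.uint8)
n,l,st,_=cv2.connectedComponentsWithStats(f); k=1+np.argmax(st[1:,4]); t=P[l==k]; print(st[k],t.mean(0),cv2.minAreaRect(t[:,:2].astype(np.float32)*1000))
q=np.array([(85,210),(302,222),(290,350),(72,335)])/5+[150,110]; w=ray("top",q,.022)[:,:2]; print(w,w.mean(0))
for r in range(150,190,2): print(r,(z[r,160:218:3]*1000).astype(int))
E
```

```text
[ 164  152   46   30 1146] [0.6385 0.2154 0.01  ] ((638.6875, 215.0933837890625), (109.01968383789062, 70.30104064941406), 86.6936264038086)
[[0.6737 0.2643]
 [0.668  0.1543]
 [0.6013 0.158 ]
 [0.6085 0.2674]] [0.6379 0.211 ]
150 [-1 -2 21 21 22 25 18 22 11  9 18  8 11 12  9  9 12 20  1  0]
152 [-2 -2 23 18 19 20 18 24 18 23 21 20 18 20 20 17 18 19  0  1]
154 [  0   2  21  12 966  10   6   9  15   6  10  16  14  16  16  19  23  22
  -4   0]
156 [ 0  2 22  8  9 10 11  8 11  7  8  8 10  9  7  8 11 21  0  1]
158 [-1  1 14 10  8  9  8 10 11 10 12  9  8  6 10 10  9 20  2  1]
160 [  0 966  16  11   7   9  10  11  10   6   9   8  11   8  12   7  10  25
  -2  -1]
162 [ 0 24 13  9  7  7 10  9  8 14  9  8 11 10  7  9  8 22 -1  2]
164 [-2 23 13  7 11  9  9 12  9  8  8 12 11  9  7 12  9 19  0 -1]
166 [ 0 22 11 10 11 12 12 11 11  9 11 12  6 11 10 10 11 19  2  0]
168 [ 1 23  8  9  8  8  9  8 10 10 12  9  9 10  8 12  9 14  0  0]
170 [ 0 20  9  7  9 10  9  9 10 10  8 12 10 12 13  6 19 12  0  0]
172 [-2 20 12 11  5  9 11  8 11 11 10 11 12  6 10 10 22 12  0  1]
174 [966  22  12   8  11   7   9   6  11   8  12   9   8  10   7  11  20  11
   0   0]
176 [-1 25  9 12 12 10  8  8  6 10 10  8  9  9 10 10 22  4  1  2]
178 [-1 20 10 10  7 11 10  8 10 13 10  8 10 11  9 11 19  4 -2  1]
180 [  2  22  19  23 966  24  18  19   8   8   8  12   8  13   6   7  20   1
   2   0]
182 [ 0 12 13 15 20 20 23 20 22 21 22 21 19 24 21 20 21  0  1  1]
184 [-3  0 -1  0  0 -1 -1  1  2  7  7 11 16 12 19 22 26 -1  0 -1]
186 [ -1   1   0   0  -2   2   1  -1   1   0   1   0  -1   0 966   1   1   3
  -1   0]
188 [-2  0  0 -2  0  1  2  2  1  0 -4  0 -1  2  0  0  0  1 -2  0]
```

Nest centre is about (0.638, 0.213) at yaw -3.2°. Now I'll lift and carry.

>>> step_arm(commands=[{"fingers":1,"dx":-0.002,"dy":-0.002,"dz":-0.01,"roll":0},{"fingers":1,"dx":-0.002,"dy":-0.002,"dz":-0.05,"roll":0},{"fingers":1,"dx":0.02,"dy":0,"dz":-0.1,"roll":0},{"fingers":1,"dx":0.075,"dy":0.005,"dz":-0.11,"roll":4.1},{"fingers":1,"dx":0.13,"dy":0.012,"dz":-0.11,"roll":4.1},{"fingers":1,"dx":0.185,"dy":0.02,"dz":-0.11,"roll":4.1},{"fingers":1,"dx":0.24,"dy":0.025,"dz":-0.11,"roll":4.1},{"fingers":1,"dx":0.295,"dy":0.03,"dz":-0.11,"roll":4.1}])

```text
time: 7.92
tool_pos: [0.626, 0.0785, 0.122]
tcp_rot: [-2.28, -2.157, 0.001]
wrist_force: [0.2, -1.0, -4.1]
width: 0.524
grip_force: 64.4
```

```bash
python3 -c "
from h import *
s=read_state();print(s['width'],s['grip_force'],s['wrist_force'])
to(.638,.2135,.12,-3.2)"
```

```text
0.5239264810225548 64.36652183532715 [ 0.17335465 -0.98392954 -4.14796434]
t 7.92 tcp [0.626  0.0785 0.122 ] yaw -3.16 tool z [-0.003  0.002 -1.   ] -> d [0.1354 0.0046 0.0022] roll 0.038579208292958356
```

>>> step_arm(commands=[{"fingers":1,"dx":0.05,"dy":0.002,"dz":0,"roll":0},{"fingers":1,"dx":0.1,"dy":0.004,"dz":0,"roll":0},{"fingers":1,"dx":0.13,"dy":0.005,"dz":0,"roll":0},{"fingers":1,"dx":0.135,"dy":0.005,"dz":0,"roll":0},{"fingers":1,"dx":0.135,"dy":0.005,"dz":0.02,"roll":0},{"fingers":1,"dx":0.135,"dy":0.005,"dz":0.04,"roll":0},{"fingers":1,"dx":0.135,"dy":0.005,"dz":0.05,"roll":0},{"fingers":1,"dx":0.135,"dy":0.005,"dz":0.05,"roll":0}])

```text
time: 8.93
tool_pos: [0.6384, 0.2089, 0.0714]
tcp_rot: [-2.282, -2.157, 0.006]
wrist_force: [0.1, -0.5, -5.4]
width: 0.526
grip_force: 64.2
```

```bash
python3 - <<'E'
from h import *
p,d=read_camera("wrist"); q,e=read_camera("side")
s=read_state();print(s['width'],s['grip_force'],s['wrist_force'])
to(.638,.2135,.0246,-3.2)
cv2.imwrite("pics/c4.png",np.hstack([p[:,80:480],cv2.resize(q[100:205,220:320],(400,420),interpolation=cv2.INTER_CUBIC)]))
E
```

```text
0.528724642476924 64.21545267105103 [ 0.02283247 -0.1627463  -5.1962298 ]
t 9.03 tcp [0.6402 0.2097 0.0739] yaw -3.2 tool z [ 0.  0. -1.] -> d [ 0.0036 -0.0024  0.0493] roll -0.0017932092144263834
```

View pics/c4.png

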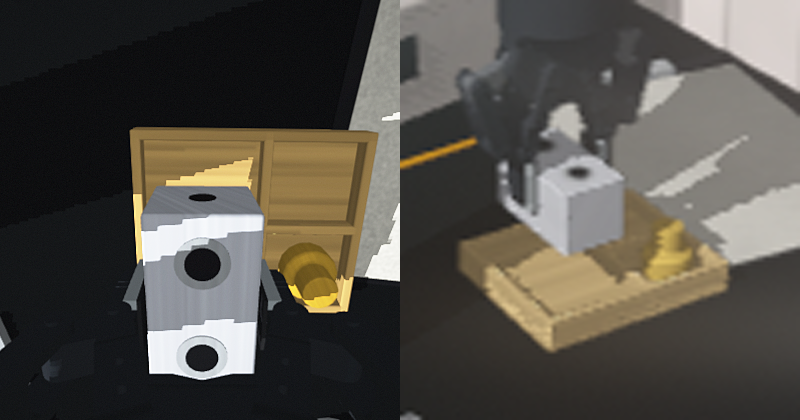

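The wrist view shows the block over the nest, aligned with it, and clear of the union at (310,275). Lowering gently.

>>> step_arm(commands=[{"fingers":1,"dx":0.003,"dy":-0.002,"dz":0.012,"roll":0},{"fingers":1,"dx":0.003,"dy":-0.002,"dz":0.024,"roll":0},{"fingers":1,"dx":0.003,"dy":-0.002,"dz":0.034,"roll":0},{"fingers":1,"dx":0.003,"dy":-0.002,"dz":0.04,"roll":0},{"fingers":1,"dx":0.003,"dy":-0.002,"dz":0.044,"roll":0},{"fingers":1,"dx":0.003,"dy":-0.002,"dz":0.047,"roll":0},{"fingers":1,"dx":0.003,"dy":-0.002,"dz":0.049,"roll":0},{"fingers":1,"dx":0.003,"dy":-0.002,"dz":0.049,"roll":0}])

```text
time: 10.02
tool_pos: [0.6382, 0.2133, 0.0249]
tcp_rot: [2.282, 2.159, 0.0]
wrist_force: [0.5, 0.4, -5.7]
width: 0.53
grip_force: 64.5
```

Not quite seated, since the wrist is still carrying the weight. I'll lower it by fractions more.

>>> step_arm(commands=[{"fingers":1,"dx":0,"dy":0,"dz":0.001,"roll":0},{"fingers":1,"dx":0,"dy":0,"dz":0.002,"roll":0},{"fingers":1,"dx":0,"dy":0,"dz":0.002,"roll":0}])

```text
time: 10.4
tool_pos: [0.6384, 0.2134, 0.0246]
tcp_rot: [2.281, 2.159, 0.001]
wrist_force: [-4.9, -0.0, 5.4]
width: 0.534
grip_force: 65.6
```

Seated (force flipped to +5 N). I'll open part way and retreat.

>>> step_arm(commands=[{"fingers":-0.35,"dx":0,"dy":0,"dz":0,"roll":0},{"fingers":-0.35,"dx":0,"dy":0,"dz":0,"roll":0},{"fingers":-0.35,"dx":0,"dy":0,"dz":0,"roll":0},{"fingers":-0.35,"dx":0,"dy":0,"dz":0,"roll":0}])

```text
time: 10.9
tool_pos: [0.6382, 0.2133, 0.0227]
tcp_rot: [2.282, 2.159, 0.0]
wrist_force: [0.2, -0.4, 0.2]
width: 0.673
grip_force: 0.0
```

>>> step_arm(commands=[{"fingers":-0.35,"dx":0,"dy":0,"dz":-0.015,"roll":0},{"fingers":-0.35,"dx":0,"dy":0,"dz":-0.04,"roll":0},{"fingers":-0.35,"dx":0,"dy":0,"dz":-0.09,"roll":0},{"fingers":-0.35,"dx":-0.03,"dy":-0.03,"dz":-0.15,"roll":0},{"fingers":-0.35,"dx":-0.09,"dy":-0.05,"dz":-0.2,"roll":0},{"fingers":-0.35,"dx":-0.15,"dy":-0.08,"dz":-0.2,"roll":0},{"fingers":-0.35,"dx":-0.21,"dy":-0.11,"dz":-0.2,"roll":0},{"fingers":-0.35,"dx":-0.21,"dy":-0.11,"dz":-0.2,"roll":0}])

```text
time: 11.9
tool_pos: [0.5155, 0.0075, 0.2247]
tcp_rot: [2.282, 2.156, 0.002]
wrist_force: [-0.6, -0.3, -0.5]
width: 0.675
grip_force: 0.0
```

```bash
python3 - <<'E'
from h import *
q,e=read_camera("top"); r,_=read_camera("side")
s=read_state();print(s['time'],s['width'],s['wrist_force'])
P=cloud("top",e)[110:200,150:230]; t=P[(P[...,2]>.04)&(P[...,2]<.05)&(P[...,0]<.675)]; print(t.mean(0),cv2.minAreaRect(t[:,:2].astype(np.float32)*1000))
cv2.imwrite("pics/c5.png",np.hstack([cv2.resize(q[110:200,150:230],(400,450)),cv2.resize(r[120:210,220:300],(400,450))]))
E
```

```text
12.0 0.6757123028651516 [0.76938137 0.08647248 0.28185978]
[0.61654728 0.23195557 0.04517099] ((615.4058837890625, 232.39215087890625), (22.991703033447266, 35.84575653076172), 29.667957305908203)
```

View pics/c5.png

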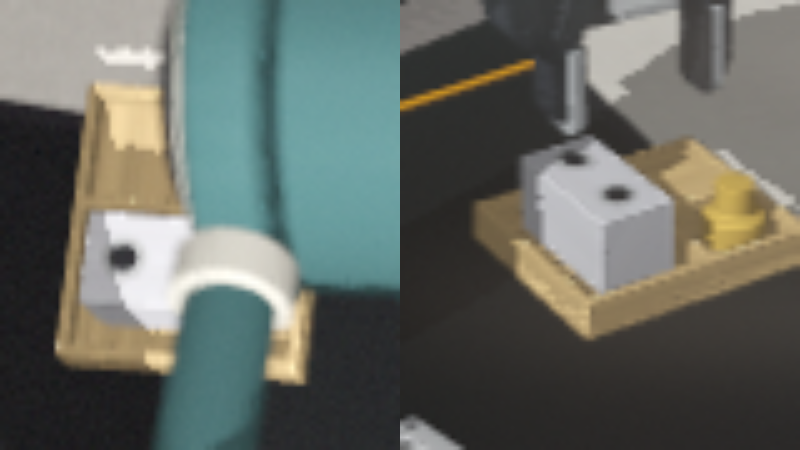

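The block lies flat in the nest in both views, near crop (125,260) in the top view, and the fingers are clear of it. One check of height and centre from the side depth, then I'll hand in.

```bash
python3 - <<'E'
from h import *
r,e=read_camera("side"); P=cloud("side",e)
t=P[(P[...,2]>.05)&(P[...,2]<.062)&(abs(P[...,0]-.635)<.05)&(abs(P[...,1]-.213)<.07)]
rc=cv2.minAreaRect(t[:,:2].astype(np.float32)*1000)
print(len(t),np.median(t[:,2]),np.median(t,0),rc)
if abs(np.median(t[:,2])-.055)<.004 and np.hypot(rc[0][0]-638,rc[0][1]-212.5)<12: print(finish_job())
E
```

```text
310 0.05397515048176876 [0.63502821 0.20808725 0.05397515] ((637.1036376953125, 211.37612915039062), (88.7828140258789, 49.49738693237305), 87.53588104248047)
the job is handed in; nothing more can be done
None
```

The long block was squared in the corner of the larger fence, then set down flat and released in the long nest at about 12 s. It lies within a few mm of the measured nest centre. The short block was not touched, and the job is handed in; no verdict was returned.

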